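# Close the filter canister with its cover and wing nut

## Task

Close the dust-filter canister: set its round cover flat on the canister's rim, lowering it so that the wing nut on the centre stud comes up through the slot in the cover. Then spin the wing nut down clockwise until it is snug against the cover, with its wings across the slot, and let go. Leave the plaster cast, the jar and the dropper bottle where they stand.

Things in the scene. Friction and masses are not known exactly. Their poses are not given: they have to be found in the camera images.
- canister: grey round open drum, 124 mm across, bolted to the bench, black hose stub on its +x side, white pleated filter inside. Origin: centre of the underside, z up. Rim with flat black gasket (99 to 123 mm diameter) at z = 60 mm. An 8 mm steel stud stands on its axis, up to z = 128 mm. It cannot move.
- cover: loose 175 to 350 g cover, lying right way up: aluminium disc, 130 mm across, 5 mm thick; orange hub on it, 90 (x) by 60 mm (y, the grip), flat upright sides, top 30 mm above the underside; slot 74 (x) by 26 mm (y) through hub and disc. Origin: centre of the underside, z up. Flat below; seated, it lies 60 mm above the canister's origin, at any yaw that lets the nut through.
- wing_nut: black wing nut that stays on the stud: flat upright bar 60 (x) by 14 (y, the grip) by 28 mm high. Origin: centre of its underside, on the stud axis, z up. It starts 96 to 97 mm above the canister's underside, 6 to 7 mm above the hub of a seated cover. It passes through the cover's slot while the wings lie along the slot (within about 0.15 rad).
- nut_turn (a joint): turn of the nut in rad, growing clockwise seen from above. Underside at 97 mm - 1.6 mm per rad above the canister's underside. Friction 0.07 N m; it stays where left. Starts at 0 to 0.6; meets the hub of a seated cover at about 4.35; the thread ends at 4.6, which only nips the cover and is not too tight. The wings then lie across the slot.
- cast_white: bystander: white plaster dental cast on a yellow base, 66x70x47 mm, origin under its centre
- jar_blue: bystander: white jar with blue lid, 48 mm across, 62 mm high, origin under its centre
- dropper: bystander: brown bottle with black dropper, 33 mm across, 102 mm high, origin under its centre
There are look-alikes about, which are no part of the job. Leave any pink look-alike of the cover alone.

How it is judged:
By the outcome, as a careful person would: the job done as asked, in the order asked, and still so for the second after the job is handed in, with the robot touching nothing.
It also fails if it takes over 72 s, if anything falls off the work surface, if the arm or the gripper's body presses on something with over 40 N, if the wrist force passes 120 N, or if a joint passes its speed limit or range.

## Robot

A 6-joint arm with a two-finger parallel gripper is mounted at the origin on a cart in front of the work surface, level with it; the furniture and walls round the work are solid. World frame = base frame: x ahead of the robot, y to its left, z up, the work surface at z = 0. Lengths are in m, angles in rad, forces in N, time in s.
With the tool pointing down it reaches from about 0.35 to 0.875 m from the base axis. Payload 4.2 kg.
Tool frame: the origin (TCP) lies midway between the tips of the shut fingers; the grasp point (between the pads) lies env.hold_point_z behind it (env.hold_point_z is the distance from the TCP to the grasp point, in m); z points along the fingers, y is the direction in which the jaws open and shut (so a half turn about z gives the same grasp; the last joint's range is limited). The gripper opens to 85 mm and grips with 20 to 120 N. Pads are 22 mm wide; open, the fingers measure 114 mm over their backs; the gripper's body (76 mm by 85 mm) begins 54 mm behind the grasp point. The pads swing forward as they close: fully open they stand 13 mm farther back than shut.
Start: joints at [-0.914, 0.385, 0.008, 0, -1.194, -0.259], TCP at [0.242, -0.576, 0.231] pointing down, gripper open.
Joint ranges: [-3.14, 3.14], [-1.21, 2.06], [-1.07, 1.41], [-3.16, 2.05], [-2.99, -0.16], [-3.1, 3.1]. Speed limits (rad/s): [2.79, 2.79, 3.14, 3.14, 3.14, 3.14].

## Interface

Orientations are given as a unit quaternion [w, x, y, z].
In Python, from plant import env gives the robot as it stands. The module is installed in compiled form; this text tells all that it offers.
- The arm moves only by the tool jog_arm, never from a script. Its argument "moves" is one flat list of numbers, 4 for each row, row after row: the shift along the tool's x, y, z in units of 40 mm (1.0 is 40 mm), then the turn about the tool's z in rad. In form: [tx, ty, tz, turn, tx, ty, tz, turn, ...]. A call has exactly 8 rows; each row shifts and turns the commanded pose from where the row before left it, along the tool's axes as they then stand; what a row does not reach is not made up. A row lasts 1/10 s, in which the tool goes at most 50 mm and 8.59 degrees, less where a joint would pass 70% of its speed; a pose out of reach is approached as far as the arm can. A call is refused whole if a number of a shift passes 1 or a number of a turn 0.15, either way. A call with a gripper value outside its range is refused whole. "claw" is the finger opening in mm, from 0 to 85.4, set as the call begins (left out, the last holds). The fingers move at their own pace and stop on an object; "grip_force" is the grip in N (left out, the last holds). Time passes only in rows, so rows that do not move let the fingers close, or fill a call up. It gives the time, the measured TCP pose, the force and the opening at its end, in the units of the state.
- env.sense(): the state, without advancing time (a new reading comes with each control period).
- env.grab_frame(name): name is "side" or "top"; returns a dict with "image" (400x640x3 uint8, blue, green, red), "z_map" (400x640 float32, m along the optical axis (not along the pixel's ray), 0 where there is no reading), "intrinsics" (3x3 intrinsics, pixels), "k1" (the pictures are not rectified: a ray, as slopes to the right and down, at radius r is drawn at 1 + k1 r^2 times it, then the intrinsics apply), "R" (3x3) and "t" (3): a world point X has camera coordinates R X + t. Camera axes: x right, y down, z forward; pixel columns grow to the right and rows downward; lengths in m; the calibration is good to about 2 mm. A picture is of the moment at which its call begins.
- env.job_done(): hands the job in, once; it reports no verdict.
The state is a dict: "time_s": time; "joint_positions": joint angles; "joint_vel": joint speeds; "joint_efforts": joint torques, N m; "position": TCP position; "tool_rot": TCP orientation; "force": force on the tool from outside, world axes, zero at the start; "torque": the same for the moment, N m; "width": opening from 0.0 (shut) to 1.0 (fully open).
Only numpy, scipy, OpenCV 4.12 (cv2) and the standard library are available. Lean on these libraries where they do the work, as an engineer would, in place of code of your own. Each camera call takes 0.05 s, during which the arm holds its last target.

## Working session

There is one attempt and no reset: what is moved stays moved. The work goes in short steps, Python scripts to look and compute and a tool call to move; the robot and the scene stay as the last step left them, time stands still between calls to the robot, and variables do not carry over. Pictures are saved under pics/ and viewed, and the job is handed in when it is done.

Besides the shell and the picture viewer there is one more tool, called after ">>>" in YAML: its name, and indented under it one key for each argument. jog_arm: Moves the arm, as the interface text tells. Its arguments: {"type":"object","properties":{"moves":{"type":"array","items":{"type":"number"}},"claw":{"type":"number"},"grip_force":{"type":"number"}},"required":["moves"]}

```bash
ls; mkdir -p pics; cat > h.py <<'E'
import numpy as np,cv2
from plant import env
def grab(n,tag):
    f=env.grab_frame(n); cv2.imwrite(f'pics/{tag}.png',f['image']); np.savez(f'{tag}.npz',**f); return f
def world(f,u,v,z=None,d=None):
    K=f['intrinsics'];k=float(f['k1']);R=f['R'];t=f['t']
    x=(u-K[0,2])/K[0,0];y=(v-K[1,2])/K[1,1]; rd=np.hypot(x,y); r=rd
    for _ in range(20): r=rd/(1+k*r*r)
    s=np.where(rd>0,r/np.maximum(rd,1e-12),1); ray=np.stack([x*s,y*s,np.ones_like(x*s)],-1)
    C=-R.T@t; D=ray@R
    if d is None: d=(z-C[2])/D[...,2]
    return C+D*np.asarray(d)[...,None]
def cloud(f):
    v,u=np.mgrid[0:400,0:640].astype(float)
    return world(f,u,v,d=f['z_map'])
def proj(f,X):
    K=f['intrinsics'];k=float(f['k1']);c=np.asarray(X)@f['R'].T+f['t'];s=c[...,:2]/c[...,2:];r2=(s**2).sum(-1,keepdims=True);s=s*(1+k*r2)
    return s*[K[0,0],K[1,1]]+[K[0,2],K[1,2]]
E
python3 - <<'E'
from h import *
for n in('top','side'):
    f=grab(n,n+'0'); print(n,f['k1'],-f['R'].T@f['t'],f['R'].round(2).tolist(),f['intrinsics'].tolist())
s=env.sense();print(s);print(env.hold_point_z)
E
```

```text
pics
top -0.09696631845238309 [ 0.41235077 -0.00611551  1.23058746] [[0.03, -1.0, -0.01], [-0.98, -0.03, -0.18], [0.18, 0.01, -0.98]] [[503.91216858708697, 0.0, 318.7574686535012], [0.0, 503.91216858708697, 207.65461553623717], [0.0, 0.0, 1.0]]
side -0.0011946583074227005 [0.29956494 0.65016682 0.53296608] [[-0.89, -0.46, -0.01], [-0.23, 0.47, -0.85], [0.4, -0.75, -0.52]] [[361.78504922817314, 0.0, 320.0959932672744], [0.0, 361.78504922817314, 197.2613767411759], [0.0, 0.0, 1.0]]
{'time_s': 0.1, 'joint_positions': array([-9.14423400e-01,  3.85472958e-01,  6.76314924e-03, -4.15153823e-04,
       -1.19403085e+00, -2.58599615e-01]), 'joint_vel': array([ 7.54777969e-05, -2.82409348e-03,  2.24167294e-03,  1.10495494e-03,
        7.10492503e-04, -6.21966264e-04]), 'joint_efforts': array([-6.66909727e-04, -3.93318272e+01,  1.88929868e+01,  4.19800535e+00,
       -2.59085609e-03, -1.14965795e-05]), 'position': array([ 0.24190818, -0.57571292,  0.23033824]), 'tool_rot': array([-2.56297695e-04, -1.97502910e-01,  9.80301800e-01,  9.57414528e-04]), 'force': array([ 0.28924898, -0.83095052,  0.16101392]), 'torque': array([-0.05624773,  0.03630768, -0.02510007]), 'width': 1.003673558347027}
0.0187
```

View pics/top0.png

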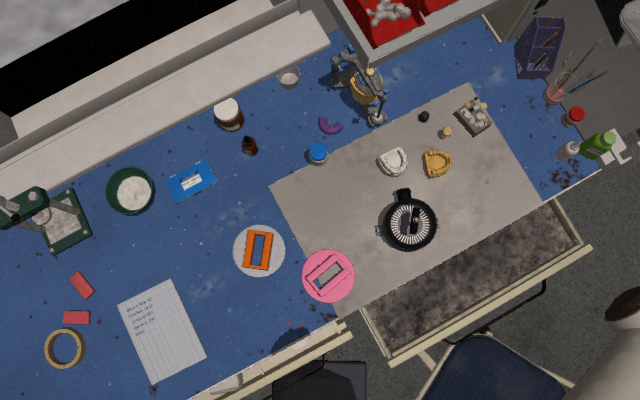

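View pics/side0.png

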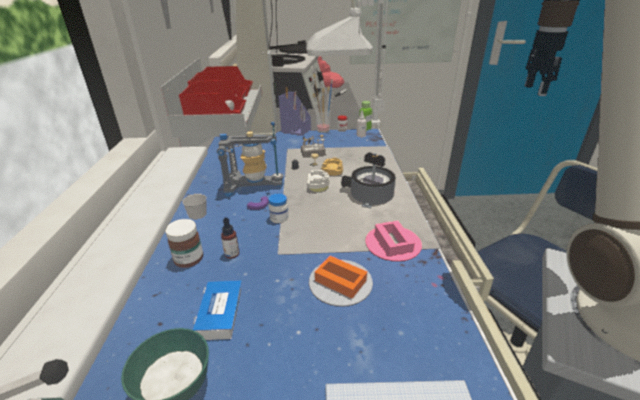

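The top view shows two covers: an orange hub on a disc at (259,251), and an all-pink one at (328,276). The orange one fits the description. The canister is at (409,224). I'll confirm with an enlarged crop and measure.

```bash
python3 - <<'E'
from h import *
f=dict(np.load('top0.npz')); im=f['image']
a=cv2.resize(im[200:300,210:310],None,fx=4,fy=4,interpolation=2);b=cv2.resize(im[175:275,360:460],None,fx=4,fy=4,interpolation=2)
cv2.imwrite('pics/crop0.png',np.hstack([a,b]))
P=cloud(f); hsv=cv2.cvtColor(im,cv2.COLOR_BGR2HSV)
uu,vv=np.meshgrid(range(640),range(400))
m=(hsv[...,0]>4)&(hsv[...,0]<17)&(hsv[...,1]>170)&(hsv[...,2]>120)&(abs(uu-259)<35)&(abs(vv-251)<35)
top=m&(P[...,2]>.022); print('orange',m.sum(),top.sum(),np.median(P[top],0))
pts=np.argwhere(m)[:,::-1].astype(float); W=world(f,pts[:,0],pts[:,1],z=0.030)
r=cv2.minAreaRect((W[:,:2]*1000).astype(np.float32)); print('hub rect z30',r)
# disc
d=(abs(uu-259)<35)&(abs(vv-251)<35)&(P[...,2]>.002)&(P[...,2]<.012)
print('disc',np.median(P[d],0),d.sum())
# canister
c=(abs(uu-409)<45)&(abs(vv-224)<45)
for lo,hi in((.05,.07),(.085,.14)):
    q=c&(P[...,2]>lo)&(P[...,2]<hi); W=P[q]; print(lo,q.sum(),np.median(W,0),W.min(0),W.max(0))
    if lo>.08: print(cv2.minAreaRect((W[:,:2]*1000).astype(np.float32)))
    else: print(cv2.minEnclosingCircle((W[:,:2]*1000).astype(np.float32)))
# side
g=dict(np.load('side0.npz'));Q=cloud(g)
for n,(x,y) in dict(can=(372,186),cov=(340,276)).items():
    q=(abs(uu-x)<30)&(abs(vv-y)<30); W=Q[q]; print(n,W.min(0),W.max(0))
cv2.imwrite('pics/crop1.png',cv2.resize(g['image'][140:310,270:430],None,fx=3.5,fy=3.5,interpolation=2))
E
```

```text
orange 602 580 [0.52064604 0.15280874 0.03065328]
hub rect z30 ((521.2896118164062, 154.20379638671875), (60.47063446044922, 88.98273468017578), 83.4994888305664)
disc [0.52141396 0.1511353  0.00465289] 2060
0.05 891 [ 0.58822682 -0.20230059  0.0602809 ] [ 0.52854015 -0.26767389  0.05000125] [ 0.67365346 -0.14478573  0.06888152]
((601.0968017578125, -205.28805541992188), 73.26542663574219)
0.085 199 [ 0.58772844 -0.20486335  0.12234526] [ 0.56027757 -0.21584738  0.09829442] [ 0.61852663 -0.19656391  0.131752  ]
((589.25634765625, -206.91806030273438), (14.736894607543945, 58.83406448364258), 81.48390197753906)
can [ 0.29956494 -1.59066787 -0.60532058] [0.9069406  0.65016682 0.53296608]
cov [ 0.29956494  0.02726598 -0.00339376] [0.62962106 0.65016682 0.53296608]
```

View pics/crop0.png

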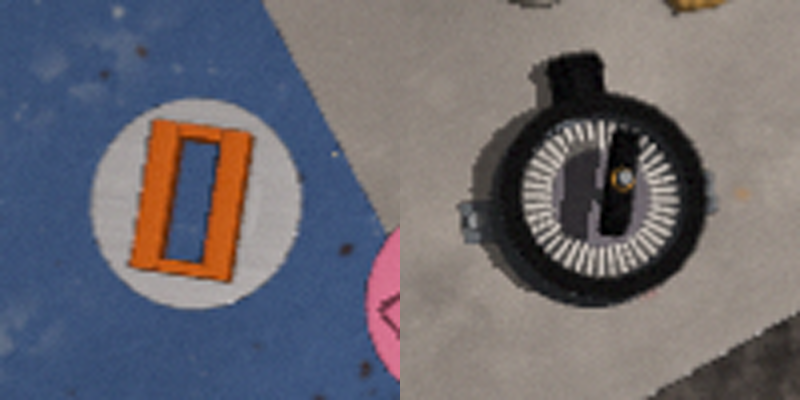

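View pics/crop1.png

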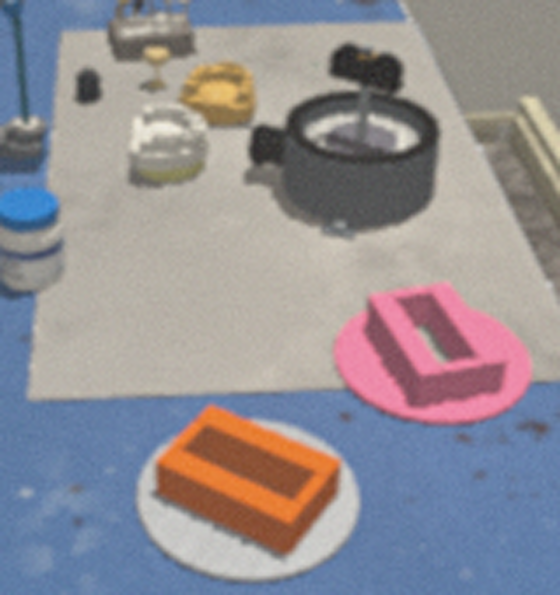

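The crops confirm it: orange hub on an aluminium disc, versus the all-pink look-alike. Next I refine the stud axis and the yaws.

```bash
python3 - <<'E'
from h import *
f=dict(np.load('top0.npz')); im=f['image'];P=cloud(f);uu,vv=np.meshgrid(range(640),range(400))
A=lambda *a:np.array(a,float)
print('stud top', world(f,A(416),A(219.25),z=.128))
print('rim edges',world(f,A(384,438,411,411),A(225,225,198.75,251.25),z=.058))
dark=(im.max(2)<60)
# nut via depth
q=(abs(uu-414)<20)&(abs(vv-220)<25)&(P[...,2]>.108)&(P[...,2]<.13)
W=P[q][:,:2];c=W.mean(0);w,v=np.linalg.eigh(np.cov((W-c).T));print('nut',c,(W.max(0)+W.min(0))/2,len(W),np.degrees(np.arctan(v[1,1]/v[0,1])))
# plane rim
q=(abs(uu-411)<32)&(abs(vv-225)<32)&(P[...,2]>.054)&(P[...,2]<.066)
W=P[q][:,:2]
import scipy.optimize as so
r0=np.hypot(*(W-c).T); W=W[(r0<75)]
# gasket mid radius approx fit
s=so.least_squares(lambda p:np.hypot(W[:,0]-p[0],W[:,1]-p[1])-p[2],[.589,-.206,.056],loss='soft_l1',f_scale=.003);print('rim fit',s.x)
hsv=cv2.cvtColor(im,cv2.COLOR_BGR2HSV)
m=(hsv[...,0]>4)&(hsv[...,0]<17)&(hsv[...,1]>170)&(abs(uu-259)<35)&(abs(vv-251)<35)
q=m&(P[...,2]>.024);W=P[q][:,:2];c=W.mean(0);w,v=np.linalg.eigh(np.cov((W-c).T));print('hub',c,np.degrees(np.arctan(v[1,1]/v[0,1])),cv2.minAreaRect((W*1000).astype(np.float32)))
q=(abs(uu-259)<30)&(abs(vv-251)<30)&(P[...,2]>.002)&(P[...,2]<.009)&(im.min(2)>90)
print('disc',cv2.minEnclosingCircle((P[q][:,:2]*1000).astype(np.float32)))
# side
g=dict(np.load('side0.npz'));Q=cloud(g)
x0,y0=270,140
q=(uu>360)&(uu<388)&(vv>148)&(vv<168)&(Q[...,2]>.09)&(Q[...,2]<.14)&(abs(Q[...,0]-.59)<.06)&(abs(Q[...,1]+.2)<.06)
print('side nut',Q[q].mean(0),Q[q].min(0),Q[q].max(0),q.sum())
hs=cv2.cvtColor(g['image'],cv2.COLOR_BGR2HSV)
q=(hs[...,0]>4)&(hs[...,0]<17)&(hs[...,1]>150)&(abs(uu-340)<35)&(abs(vv-276)<35)&(Q[...,2]>.026)
W=Q[q][:,:2];print('side hub',cv2.minAreaRect((W*1000).astype(np.float32)),Q[q].mean(0))
E
```

```text
stud top [[ 0.588831   -0.20727683  0.128     ]]
rim edges [[ 0.58439356 -0.14444445  0.058     ]
 [ 0.58765064 -0.27216982  0.058     ]
 [ 0.64901979 -0.20840238  0.058     ]
 [ 0.52413636 -0.20802064  0.058     ]]
nut [ 0.58839564 -0.2056402 ] [ 0.5894021  -0.20620565] 178 -7.478110494630475
rim fit [ 0.58967187 -0.20680188  0.0561054 ]
hub [0.52045029 0.15363308] 12.757634579335809 ((496.0748291015625, 83.97525024414062), (225.78533935546875, 97.59727478027344), 70.47451782226562)
disc ((522.4548950195312, 155.00570678710938), 65.49687194824219)
side nut [ 0.58672341 -0.2027136   0.11144298] [ 0.55888748 -0.21572761  0.0916842 ] [ 0.61930676 -0.19573871  0.12869197] 222
side hub ((441.04949951171875, 390.7559814453125), (101.008056640625, 582.2755126953125), 18.767135620117188) [0.51764253 0.16007513 0.0317506 ]
```

Held against the given sizes, the cover is at (0.5215, 0.154) with hub yaw about -6.5°. The stud axis is at (0.589, -0.207), and the nut's yaw is about -8°. I start by turning the tool in place.

>>> jog_arm:
  moves: [0,0,0,-0.15,0,0,0,-0.15,0,0,0,-0.15,0,0,0,-0.15,0,0,0,-0.15,0,0,0,-0.15,0,0,0,-0.15,0,0,0,-0.15]
  claw: 85
  grip_force: 60

```text
time_s: 0.9
position: [0.242, -0.5759, 0.2306]
tool_rot: [-0.0, 0.719, -0.695, -0.001]
force: [0.1, -0.6, -0.5]
width: 0.998
```

>>> jog_arm:
  moves: [0,0,0,-0.15,0,0,0,-0.15,0,0,0,-0.15,0,0,0,-0.15,0,0,0,-0.15,0,0,0,-0.15,0,0,0,-0.15,0,0,0,-0.15]

```text
time_s: 1.7
position: [0.242, -0.5759, 0.2307]
tool_rot: [-0.001, 0.986, -0.168, -0.0]
force: [-0.3, 0.7, 0.1]
width: 0.997
```

```bash
cat >> h.py <<'E'
from scipy.spatial.transform import Rotation as Ro
def st(target=None,yawx=None):
    s=env.sense();q=s['tool_rot'];R=Ro.from_quat([q[1],q[2],q[3],q[0]]).as_matrix();p=s['position']
    print('t',round(s['time_s'],2),'p',p.round(4),'yawx',round(np.degrees(np.arctan2(R[1,0],R[0,0])),2),'zax',R[:,2].round(3),'F',s['force'].round(1),'T',s['torque'].round(2),'w',round(s['width']*85.4,1),'j',s['joint_positions'].round(2))
    if target is not None: 
        print('to go (rows units)',((R.T@(np.array(target)-p))/.04).round(3))
    if yawx is not None: print('turn',round(-np.radians((yawx-np.degrees(np.arctan2(R[1,0],R[0,0]))+180)%360-180),4))
E
python3 -c "
from h import *
st([.5215,.154,.23],-6.5)"
```

```text
t 1.7 p [ 0.242  -0.5759  0.2307] yawx -19.35 zax [-0.001  0.001 -1.   ] F [-0.3  0.7  0.1] T [-0.01  0.03  0.03] w 85.2 j [-0.91  0.39  0.01 -0.   -1.19  2.15]
to go (rows units) [  0.547 -19.531   0.034]
turn -0.2243
```

>>> jog_arm:
  moves: [0,0,0,-0.15,0,0,0,-0.075,0.244,-0.946,0,0,0.244,-0.946,0,0,0.244,-0.946,0,0,0.244,-0.946,0,0,0.244,-0.946,0,0,0.244,-0.946,0,0]

```text
time_s: 2.5
position: [0.3272, -0.356, 0.231]
tool_rot: [-0.0, 0.998, -0.06, -0.0]
force: [-0.3, -0.2, -0.2]
width: 0.997
```

>>> jog_arm:
  moves: [0.244,-0.946,0,0,0.244,-0.946,0,0,0.244,-0.946,0,0,0.244,-0.946,0,0,0.244,-0.946,0,0,0.244,-0.946,0,0,0.244,-0.946,0,0,0.244,-0.946,0,0]

```text
time_s: 3.3
position: [0.4406, -0.0647, 0.2312]
tool_rot: [-0.0, 0.998, -0.059, -0.0]
force: [0.0, -0.5, -0.8]
width: 0.996
```

>>> jog_arm:
  moves: [0.244,-0.946,0,0,0.244,-0.946,0,0,0.244,-0.946,0.3,0,0.244,-0.946,0.5,0,0.244,-0.946,0.5,0,0.244,-0.946,0.5,0,0,0,0.5,0,0,0,0,0]

```text
time_s: 4.1
position: [0.5235, 0.1521, 0.1357]
tool_rot: [0.002, 0.998, -0.059, -0.004]
force: [-0.1, -0.5, -0.1]
width: 0.994
```

```bash
python3 -c "
from h import *
st([.5215,.154,.002],-6.5)
f=grab('side','s1');g=grab('top','t1')
cv2.imwrite('pics/c2.png',np.hstack([cv2.resize(f['image'][170:320,260:410],None,fx=2.6,fy=2.6,interpolation=2),cv2.resize(g['image'][175:325,185:335],None,fx=2.6,fy=2.6,interpolation=2)]))"
```

```text
t 4.1 p [0.5235 0.1521 0.1357] yawx -6.76 zax [-0.007 -0.004 -1.   ] F [-0.1 -0.5 -0.1] T [-0.01  0.06  0.05] w 84.9 j [ 0.58  0.34 -0.32 -0.   -0.92  0.87]
to go (rows units) [-0.033 -0.057  3.343]
turn -0.0046
```

View pics/c2.png

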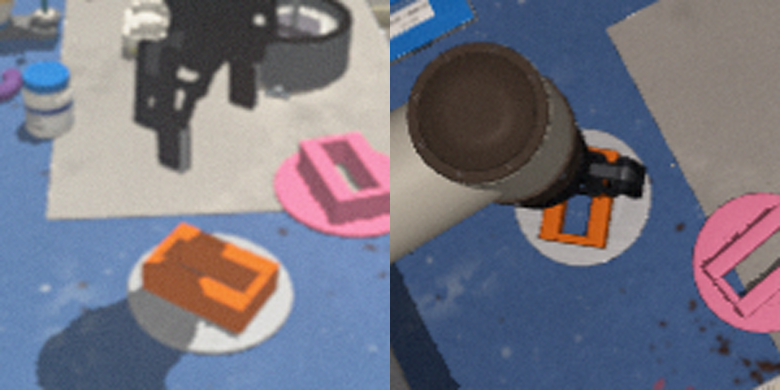

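>>> jog_arm:
  moves: [-0.03,-0.05,0.4,-0.005,0,0,0.5,0,0,0,0.5,0,0,0,0.5,0,0,0,0.5,0,0,0,0.2,0,0,0,0,0,0,0,0,0]

```text
time_s: 5.0
position: [0.5256, 0.1544, 0.0367]
tool_rot: [-0.001, 0.998, -0.057, 0.001]
force: [-0.5, 0.0, 0.0]
width: 0.997
```

```bash
python3 -c "
from h import *
st([.5215,.154,.002],-6.5)
f=grab('side','s2');g=grab('top','t2')
cv2.imwrite('pics/c3.png',np.hstack([cv2.resize(f['image'][200:320,280:400],None,fx=3.3,fy=3.3,interpolation=2),cv2.resize(g['image'][190:310,195:315],None,fx=3.3,fy=3.3,interpolation=2)]))"
```

```text
t 5.0 p [0.5256 0.1544 0.0367] yawx -6.52 zax [ 0.002  0.001 -1.   ] F [-0.5  0.   0. ] T [ 0.03 -0.03 -0.03] w 85.1 j [ 0.58  0.48 -0.42  0.   -0.68  0.87]
to go (rows units) [-0.103  0.023  0.867]
turn -0.0004
```

View pics/c3.png

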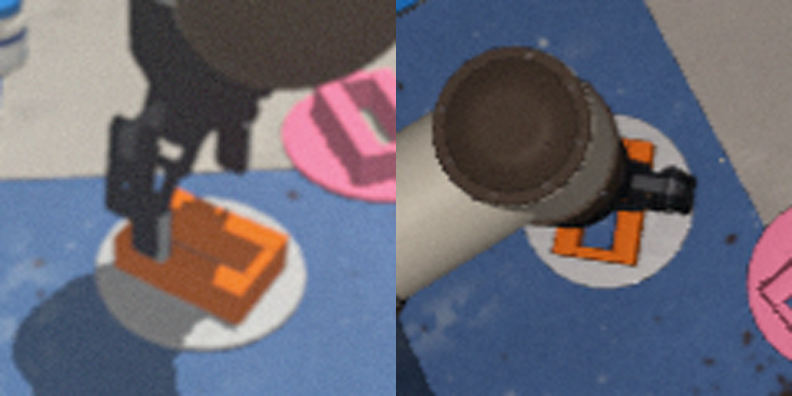

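The picture shows the fingers straddling the orange hub's long sides, roughly centred. I go down and grip.

>>> jog_arm:
  moves: [-0.1,0.02,0.3,0,0,0,0.3,0,0,0,0.27,0,0,0,0,0,0,0,0,0,0,0,0,0,0,0,0,0,0,0,0,0]

```text
time_s: 5.9
position: [0.5209, 0.1541, 0.0009]
tool_rot: [-0.0, 0.998, -0.057, 0.0]
force: [0.4, 0.5, 0.2]
width: 0.997
```

>>> jog_arm:
  moves: [0,0,0,0,0,0,0,0,0,0,0,0,0,0,0,0,0,0,0,0,0,0,0,0,0,0,0,0,0,0,0,0]
  claw: 50
  grip_force: 60

```text
time_s: 6.7
position: [0.5209, 0.1541, 0.001]
tool_rot: [-0.0, 0.998, -0.057, 0.0]
force: [-0.9, 0.2, 4.5]
width: 0.694
```

```bash
python3 -c "
from h import *
st([.5215,.154,.002],-6.5)
f=grab('side','s3')
cv2.imwrite('pics/c4.png',cv2.resize(f['image'][200:320,280:400],None,fx=4,fy=4,interpolation=2))"
```

```text
t 6.7 p [0.5209 0.1541 0.001 ] yawx -6.5 zax [ 0.001  0.    -1.   ] F [-0.9  0.2  4.5] T [-0.1   0.3   0.01] w 59.3 j [ 0.59  0.53 -0.45  0.   -0.59  0.87]
to go (rows units) [ 0.015  0.001 -0.025]
turn 0.0
```

View pics/c4.png

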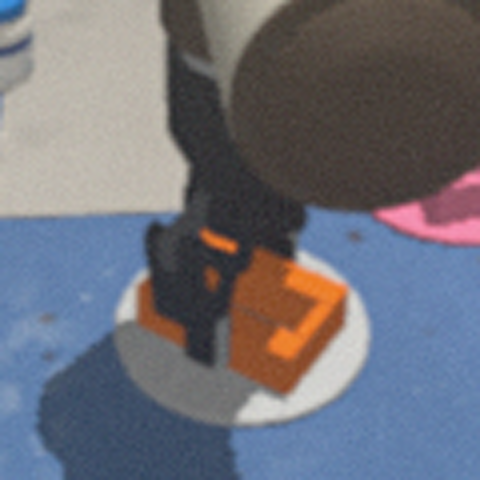

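>>> jog_arm:
  moves: [0,0,-0.2,0,0,0,-0.4,0,0,0,-0.6,0,0,0,-0.7,0,0,0,-0.7,0,0,0,-0.7,0,0,0,-0.5,0,0,0,-0.2,0]

```text
time_s: 7.55
position: [0.5209, 0.1542, 0.1622]
tool_rot: [-0.001, 0.998, -0.057, 0.001]
force: [0.2, 1.1, -2.9]
width: 0.693
```

```bash
python3 -c "
from h import *
st([.5885,-.207,.16],-6.5)
f=grab('side','s4')
cv2.imwrite('pics/c5.png',cv2.resize(f['image'][130:330,240:440],None,fx=2.5,fy=2.5,interpolation=2))"
```

```text
t 7.55 p [0.5209 0.1542 0.1622] yawx -6.53 zax [ 0.002  0.002 -1.   ] F [ 0.2  1.1 -2.9] T [-0.02 -0.07  0.02] w 59.2 j [ 0.59  0.31 -0.3  -0.   -0.97  0.87]
to go (rows units) [2.707 8.779 0.042]
turn -0.0006
```

View pics/c5.png

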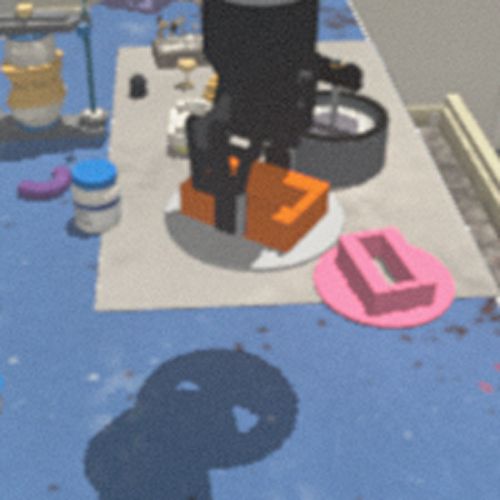

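The cover is lifted and level. I carry it over the stud.

>>> jog_arm:
  moves: [0.11,0.36,0,0,0.225,0.732,0,0,0.225,0.732,0,0,0.225,0.732,0,0,0.225,0.732,0,0,0.225,0.732,0,0,0.225,0.732,0,0,0.225,0.732,0,0]

```text
time_s: 8.4
position: [0.5612, -0.0736, 0.1582]
tool_rot: [0.0, 0.998, -0.057, -0.002]
force: [-0.7, -0.3, -4.2]
width: 0.687
```

>>> jog_arm:
  moves: [0.225,0.732,0,0,0.225,0.732,0,0,0.225,0.732,0,0,0.2,0.6,0,0,0.13,0.4,0,0,0.05,0.2,0,0,0,0,0,0,0,0,0,0]

```text
time_s: 9.2
position: [0.5888, -0.2107, 0.16]
tool_rot: [-0.0, 0.998, -0.057, -0.001]
force: [-0.7, 0.4, -3.2]
width: 0.692
```

```bash
python3 -c "
from h import *
st([.5885,-.207,.16],-6.5)
f=grab('side','s5');g=grab('top','t5')
cv2.imwrite('pics/c6.png',np.hstack([cv2.resize(f['image'][100:230,300:430],None,fx=3,fy=3,interpolation=2),cv2.resize(g['image'][150:280,340:470],None,fx=3,fy=3,interpolation=2)]))
P=cloud(g);im=g['image'];uu,vv=np.meshgrid(range(640),range(400));hsv=cv2.cvtColor(im,cv2.COLOR_BGR2HSV)
m=(hsv[...,0]>4)&(hsv[...,0]<17)&(hsv[...,1]>170)&(abs(uu-415)<50)&(abs(vv-225)<50)&(P[...,2]>.13)
print(m.sum());W=P[m];print(W.min(0),W.max(0),cv2.minAreaRect((W[:,:2]*1000).astype(np.float32)))
"
```

```text
t 9.2 p [ 0.5888 -0.2107  0.16  ] yawx -6.51 zax [-0.001  0.001 -1.   ] F [-0.7  0.4 -3.2] T [ 0.   -0.02 -0.01] w 59.1 j [-0.09  0.44 -0.09 -0.   -1.04  1.54]
to go (rows units) [-0.017 -0.092  0.   ]
turn -0.0001
347
[ 0.41235077 -0.23398469  0.1641952 ] [ 0.58316742 -0.00611551  1.23058746] ((507.2576904296875, -109.19123840332031), (60.281803131103516, 273.6673278808594), 30.214914321899414)
```

View pics/c6.png

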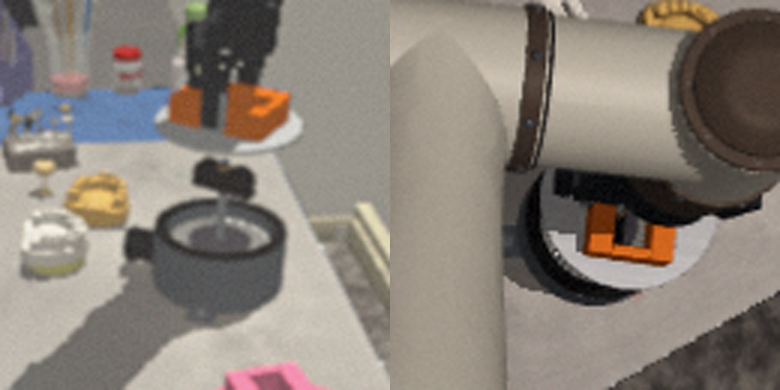

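```bash
python3 -c "
from h import *
g=dict(np.load('t5.npz'))
A=lambda *a:np.array(a,float)
# near-edge top at z~.189 : refine with a zoom
cv2.imwrite('pics/c7.png',cv2.resize(g['image'][205:245,395:445],None,fx=14,fy=14,interpolation=0))
"
```

```text
(no output)
```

View pics/c7.png

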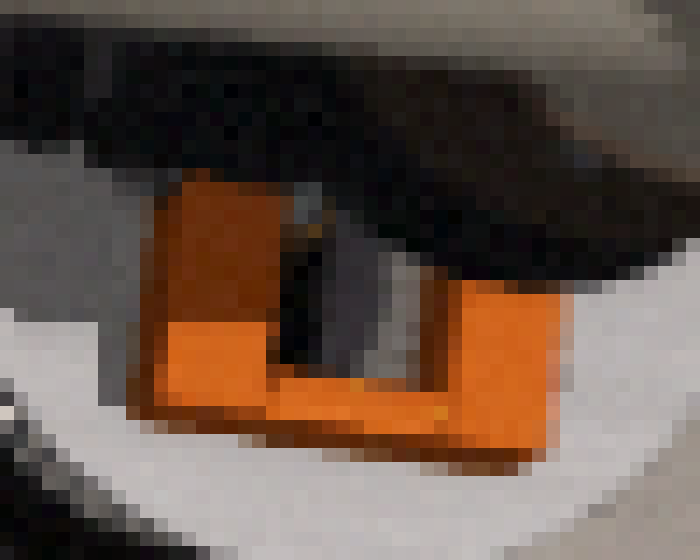

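```bash
python3 -c "
from h import *
g=dict(np.load('t5.npz'))
A=lambda *a:np.array(a,float)
W=world(g,A(405.8,433.6),A(233.4,236.8),z=.189);print(W)
d=W[1]-W[0];print(np.linalg.norm(d),np.degrees(np.arctan2(d[1],d[0])))
m=W.mean(0);a=np.radians(-6.5);print('centre',m+.045*A(np.cos(a),np.sin(a),0))
"
```

```text
[[ 0.54865978 -0.17464546  0.189     ]
 [ 0.5429648  -0.23290344  0.189     ]]
0.0585356684550183 -95.58318269975302
centre [ 0.59052303 -0.20886859  0.189     ]
```

>>> jog_arm:
  moves: [-0.03,-0.07,0,0,0,0,0.2,0,0,0,0.25,0,0,0,0.25,0,0,0,0.25,0,0,0,0.25,0,0,0,0,0,0,0,0,0]

```text
time_s: 10.1
position: [0.5883, -0.2086, 0.1121]
tool_rot: [0.0, 0.998, -0.057, -0.0]
force: [-0.2, -0.1, -3.4]
width: 0.692
```

```bash
python3 -c "
from h import *
st([.5885,-.2075,.061],-6.5)
f=grab('side','s6');g=grab('top','t6')
cv2.imwrite('pics/c8.png',np.hstack([cv2.resize(f['image'][100:230,300:430],None,fx=3,fy=3,interpolation=2),cv2.resize(g['image'][195:255,380:440],None,fx=6.5,fy=6.5,interpolation=2)]))
"
```

```text
t 10.1 p [ 0.5883 -0.2086  0.1121] yawx -6.52 zax [-0.001 -0.    -1.   ] F [-0.2 -0.1 -3.4] T [-0.03 -0.01 -0.02] w 59.1 j [-0.08  0.49 -0.15  0.   -0.94  1.54]
to go (rows units) [ 0.002 -0.029  1.278]
turn -0.0003
```

View pics/c8.png

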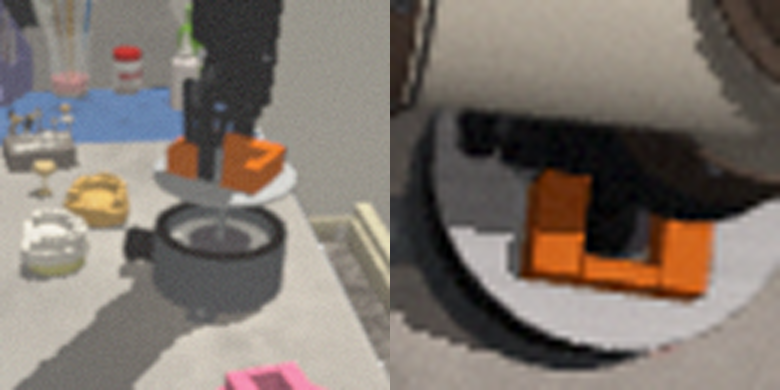

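The nut is already inside the slot (underside at 111 mm) with no contact force. I lower further.

>>> jog_arm:
  moves: [0,-0.03,0.2,0,0,0,0.25,0,0,0,0.25,0,0,0,0.25,0,0,0,0.2,0,0,0,0.07,0,0,0,0,0,0,0,0,0]

```text
time_s: 11.0
position: [0.5888, -0.2074, 0.064]
tool_rot: [0.0, 0.998, -0.057, 0.0]
force: [-0.1, -0.3, -3.6]
width: 0.694
```

```bash
python3 -c "
from h import *
st([.5885,-.2075,.061],-6.5)
f=grab('side','s7')
cv2.imwrite('pics/c9.png',cv2.resize(f['image'][120:220,320:420],None,fx=5,fy=5,interpolation=2))
"
```

```text
t 11.0 p [ 0.5888 -0.2074  0.064 ] yawx -6.51 zax [ 0.001 -0.    -1.   ] F [-0.1 -0.3 -3.6] T [-0.01 -0.06  0.02] w 59.3 j [-0.08  0.54 -0.2   0.   -0.83  1.54]
to go (rows units) [-0.008  0.003  0.075]
turn -0.0002
```

View pics/c9.png

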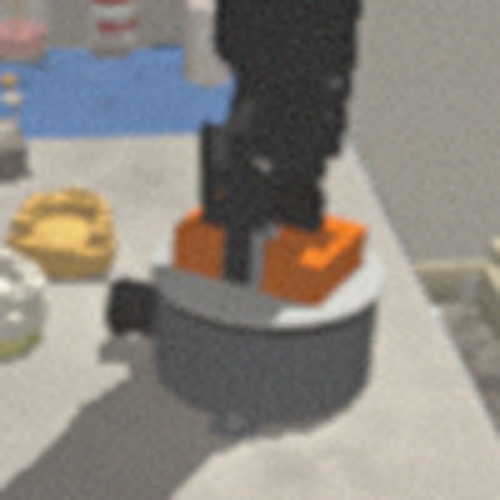

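Nearly seated, still free. The last 3 mm go slowly.

>>> jog_arm:
  moves: [0,0,0.025,0,0,0,0.025,0,0,0,0.025,0,0,0,0,0,0,0,0,0,0,0,0,0,0,0,0,0,0,0,0,0]

```text
time_s: 11.85
position: [0.5886, -0.2073, 0.0611]
tool_rot: [0.0, 0.998, -0.057, 0.0]
force: [-1.8, 0.5, 0.6]
width: 0.691
```

>>> jog_arm:
  moves: [0,0,0.01,0,0,0,0,0,0,0,0,0,0,0,0,0,0,0,0,0,0,0,0,0,0,0,0,0,0,0,0,0]

```text
time_s: 12.65
position: [0.5886, -0.2073, 0.0611]
tool_rot: [0.0, 0.998, -0.057, 0.0]
force: [-3.0, 2.7, 4.2]
width: 0.688
```

>>> jog_arm:
  moves: [0,0,0,0,0,0,0,0,0,0,0,0,0,0,0,0,0,0,0,0,0,0,0,0,0,0,0,0,0,0,0,0]
  claw: 85

```text
time_s: 13.45
position: [0.5885, -0.2073, 0.0603]
tool_rot: [-0.0, 0.998, -0.057, 0.0]
force: [-0.2, 0.2, -0.2]
width: 0.998
```

>>> jog_arm:
  moves: [0,0,-0.2,0,0,0,-0.4,0,0,0,-0.6,0,0,0,-0.6,0,0,0,-0.5,0,0,0,-0.2,0,0,0,0,0,0,0,0,0]

```text
time_s: 14.25
position: [0.5878, -0.2071, 0.1595]
tool_rot: [-0.0, 0.998, -0.057, -0.001]
force: [-0.1, -0.6, -0.0]
width: 0.996
```

```bash
python3 -c "
from h import *
st([.589,-.207,.0985],-8)
f=grab('side','s8');g=grab('top','t8')
cv2.imwrite('pics/c10.png',np.hstack([cv2.resize(f['image'][120:220,320:420],None,fx=4,fy=4,interpolation=2),cv2.resize(g['image'][185:265,370:450],None,fx=5,fy=5,interpolation=2)]))
"
```

```text
t 14.25 p [ 0.5878 -0.2071  0.1595] yawx -6.54 zax [-0.001  0.001 -1.   ] F [-0.1 -0.6 -0. ] T [ 0.03 -0.   -0.01] w 85.0 j [-0.08  0.44 -0.1  -0.   -1.04  1.54]
to go (rows units) [ 0.031 -0.004  1.525]
turn 0.0255
```

View pics/c10.png

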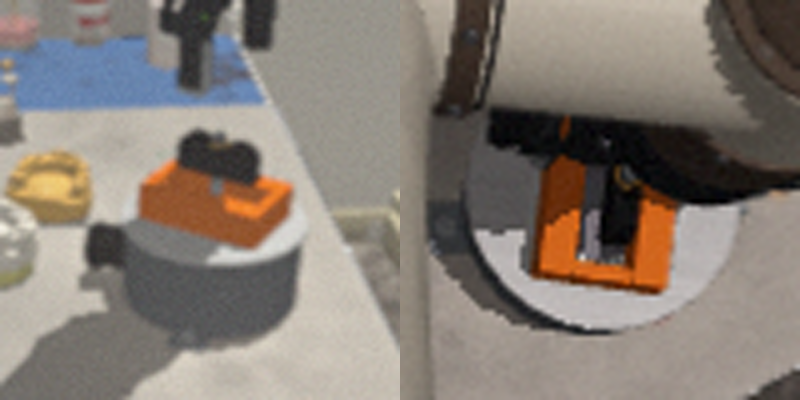

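The cover sits flat on the rim with the nut clear above the slot. Next I grip the nut.

>>> jog_arm:
  moves: [0.03,0,0.2,0.025,0,0,0.4,0,0,0,0.4,0,0,0,0.3,0,0,0,0.2,0,0,0,0,0,0,0,0,0,0,0,0,0]
  claw: 60

```text
time_s: 15.15
position: [0.5903, -0.2075, 0.1012]
tool_rot: [0.0, 0.998, -0.069, 0.001]
force: [0.1, -0.1, 0.5]
width: 0.702
```

>>> jog_arm:
  moves: [0,0,0,0,0,0,0,0,0,0,0,0,0,0,0,0,0,0,0,0,0,0,0,0,0,0,0,0,0,0,0,0]
  claw: 8
  grip_force: 40

```text
time_s: 15.95
position: [0.5896, -0.2087, 0.1009]
tool_rot: [0.001, 0.998, -0.069, 0.0]
force: [-1.5, -5.9, 1.3]
width: 0.155
```

```bash
python3 -c "
from h import *
st([.589,-.207,.0985],-8)
f=grab('side','s9')
cv2.imwrite('pics/c11.png',cv2.resize(f['image'][110:220,310:420],None,fx=5,fy=5,interpolation=2))
"
```

```text
t 15.95 p [ 0.5896 -0.2087  0.1009] yawx -7.95 zax [ 0.    -0.002 -1.   ] F [-1.5 -5.9  1.3] T [-1.38  0.27  0.03] w 13.3 j [-0.08  0.5  -0.16  0.   -0.91  1.51]
to go (rows units) [-0.02  -0.041  0.061]
turn 0.0008
```

View pics/c11.png

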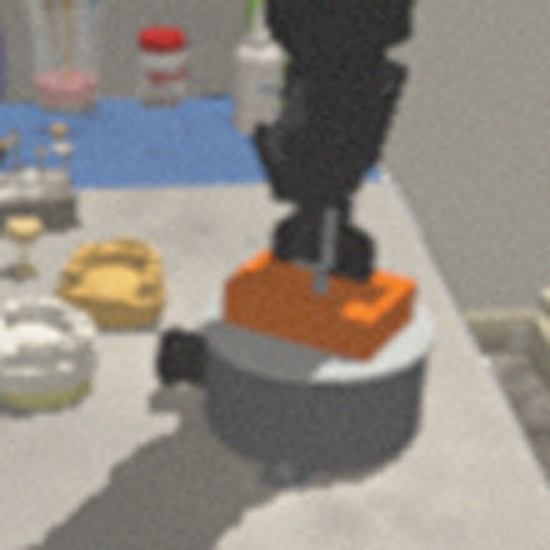

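>>> jog_arm:
  moves: [0,0.035,0,0.05,0,0,0.005,0.12,0,0,0.006,0.15,0,0,0.006,0.15,0,0,0.006,0.15,0,0,0.006,0.15,0,0,0.006,0.15,0,0,0,0]

```text
time_s: 16.8
position: [0.5897, -0.2089, 0.0994]
tool_rot: [-0.0, 0.863, -0.505, 0.0]
force: [-1.4, -1.2, 1.6]
width: 0.154
```

```bash
python3 -c "
from h import *
st([.589,-.207,.0985],-8)
f=grab('side','s10')
cv2.imwrite('pics/c12.png',cv2.resize(f['image'][110:220,310:420],None,fx=5,fy=5,interpolation=2))
"
```

```text
t 16.8 p [ 0.5897 -0.2089  0.0994] yawx -60.66 zax [ 0.001 -0.    -1.   ] F [-1.4 -1.2  1.6] T [-0.24  0.12 -0.06] w 13.1 j [-0.08  0.5  -0.16  0.   -0.91  0.59]
to go (rows units) [-0.049 -0.008  0.024]
turn -0.9191
```

View pics/c12.png

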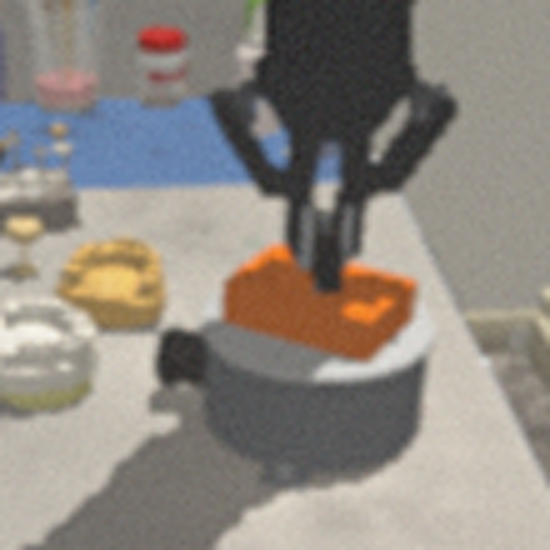

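The nut turns with the gripper and the forces are small. I continue.

>>> jog_arm:
  moves: [0,0,0.006,0.15,0,0,0.006,0.15,0,0,0.006,0.15,0,0,0.006,0.15,0,0,0.006,0.15,0,0,0.006,0.15,0,0,0.006,0.15,0,0,0.006,0.15]

```text
time_s: 17.65
position: [0.5897, -0.209, 0.0975]
tool_rot: [0.0, -0.426, 0.905, -0.0]
force: [-0.0, -0.7, 1.8]
width: 0.156
```

>>> jog_arm:
  moves: [0,0,0.006,0.15,0,0,0.006,0.15,0,0,0.006,0.15,0,0,0.006,0.15,0,0,0.006,0.15,0,0,0.006,0.15,0,0,0.006,0.15,0,0,0,0]

```text
time_s: 18.45
position: [0.5896, -0.2091, 0.0958]
tool_rot: [0.0, 0.082, 0.997, -0.0]
force: [-0.4, -1.3, 4.3]
width: 0.156
```

```bash
python3 -c "
from h import *
st([.589,-.207,.0985],-8)
f=grab('side','s11')
cv2.imwrite('pics/c13.png',cv2.resize(f['image'][110:220,310:420],None,fx=5,fy=5,interpolation=2))
"
```

```text
t 18.45 p [ 0.5896 -0.2091  0.0958] yawx 170.59 zax [ 0.    -0.001 -1.   ] F [-0.4 -1.3  4.3] T [-0.65  0.25 -0.09] w 13.3 j [-0.08  0.51 -0.16  0.   -0.9  -1.65]
to go (rows units) [ 0.023  0.049 -0.068]
turn 3.1169
```

View pics/c13.png

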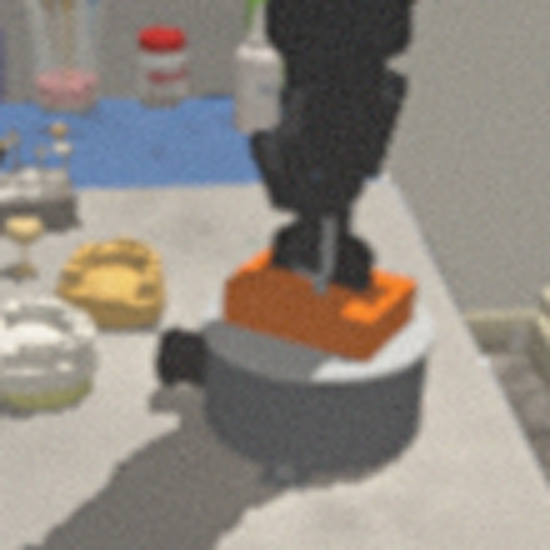

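>>> jog_arm:
  moves: [0,0,0.005,0.15,0,0,0.006,0.15,0,0,0.006,0.15,0,0,0.006,0.15,0,0,0,0,0,0,0,0,0,0,0,0,0,0,0,0]

```text
time_s: 19.3
position: [0.5895, -0.2091, 0.0947]
tool_rot: [0.0, 0.373, 0.928, -0.0]
force: [-2.3, -2.7, 5.2]
width: 0.153
```

```bash
python3 -c "
from h import *
st()"
```

```text
t 19.3 p [ 0.5895 -0.2091  0.0947] yawx 136.18 zax [ 0. -0. -1.] F [-2.3 -2.7  5.2] T [-0.88  0.46 -0.02] w 13.1 j [-0.08  0.51 -0.16  0.   -0.9  -2.25]
```

>>> jog_arm:
  moves: [0,0,0.003,0.07,0,0,0.003,0.07,0,0,0,0,0,0,0,0,0,0,0,0,0,0,0,0,0,0,0,0,0,0,0,0]

```text
time_s: 20.1
position: [0.5895, -0.209, 0.0945]
tool_rot: [0.0, 0.438, 0.899, -0.0]
force: [-1.5, -2.4, 5.8]
width: 0.155
```

```bash
python3 -c "
from h import *
st()"
```

```text
t 20.1 p [ 0.5895 -0.209   0.0945] yawx 128.11 zax [ 0. -0. -1.] F [-1.5 -2.4  5.8] T [-0.84  0.5  -0.11] w 13.3 j [-0.08  0.51 -0.16  0.   -0.9  -2.39]
```

>>> jog_arm:
  moves: [0,0,0.002,0.05,0,0,0.002,0.05,0,0,0,0,0,0,0,0,0,0,0,0,0,0,0,0,0,0,0,0,0,0,0,0]

```text
time_s: 20.9
position: [0.5895, -0.2091, 0.0945]
tool_rot: [0.0, 0.482, 0.876, -0.0]
force: [-0.8, -2.1, 5.7]
width: 0.156
```

```bash
python3 -c "
from h import *
st()
f=grab('side','s12')
cv2.imwrite('pics/c14.png',cv2.resize(f['image'][110:220,310:420],None,fx=5,fy=5,interpolation=2))
"
```

```text
t 20.9 p [ 0.5895 -0.2091  0.0945] yawx 122.38 zax [ 0. -0. -1.] F [-0.8 -2.1  5.7] T [-0.77  0.51 -0.08] w 13.3 j [-0.08  0.51 -0.16  0.   -0.9  -2.49]
```

View pics/c14.png

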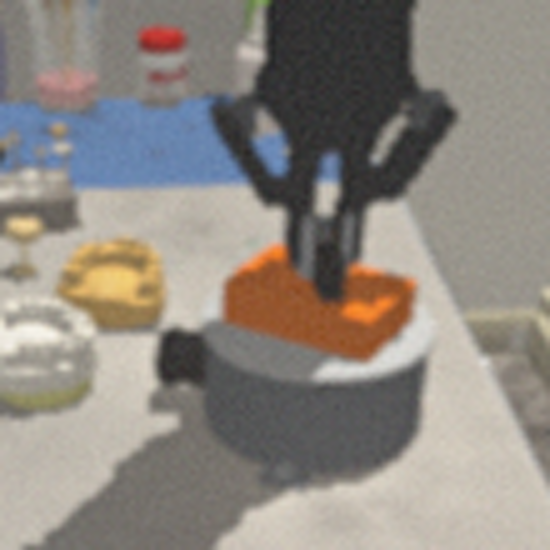

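>>> jog_arm:
  moves: [0,0,0.002,0.05,0,0,0.002,0.05,0,0,0,0,0,0,0,0,0,0,0,0,0,0,0,0,0,0,0,0,0,0,0,0]

```text
time_s: 21.75
position: [0.5895, -0.209, 0.0945]
tool_rot: [0.0, 0.525, 0.851, -0.0]
force: [-1.9, -2.2, 6.7]
width: 0.155
```

```bash
python3 -c "
from h import *
st()"
```

```text
t 21.75 p [ 0.5895 -0.209   0.0945] yawx 116.66 zax [ 0. -0. -1.] F [-1.9 -2.2  6.7] T [-0.75  0.6  -0.08] w 13.3 j [-0.08  0.51 -0.16  0.   -0.9  -2.59]
```

>>> jog_arm:
  moves: [0,0,0.002,0.05,0,0,0.002,0.05,0,0,0,0,0,0,0,0,0,0,0,0,0,0,0,0,0,0,0,0,0,0,0,0]

```text
time_s: 22.55
position: [0.5895, -0.209, 0.0944]
tool_rot: [0.0, 0.567, 0.824, -0.0]
force: [-1.3, -2.4, 6.6]
width: 0.153
```

```bash
python3 -c "
from h import *
st()"
```

```text
t 22.55 p [ 0.5895 -0.209   0.0944] yawx 110.94 zax [ 0. -0. -1.] F [-1.3 -2.4  6.6] T [-0.67  0.72 -0.04] w 13.1 j [-0.08  0.51 -0.16  0.   -0.9  -2.69]
```

>>> jog_arm:
  moves: [0,0,0.001,0.05,0,0,0.001,0.04,0,0,0,0,0,0,0,0,0,0,0,0,0,0,0,0,0,0,0,0,0,0,0,0]

```text
time_s: 23.35
position: [0.5895, -0.209, 0.0944]
tool_rot: [0.0, 0.603, 0.798, -0.0]
force: [-2.1, -1.4, 7.7]
width: 0.153
```

```bash
python3 -c "
from h import *
st()
f=grab('side','s13')
cv2.imwrite('pics/c15.png',cv2.resize(f['image'][130:200,330:410],None,fx=7,fy=7,interpolation=2))
"
```

```text
t 23.35 p [ 0.5895 -0.209   0.0944] yawx 105.81 zax [ 0.    -0.001 -1.   ] F [-2.1 -1.4  7.7] T [-0.62  0.71  0.09] w 13.1 j [-0.08  0.51 -0.16  0.   -0.9  -2.78]
```

View pics/c15.png

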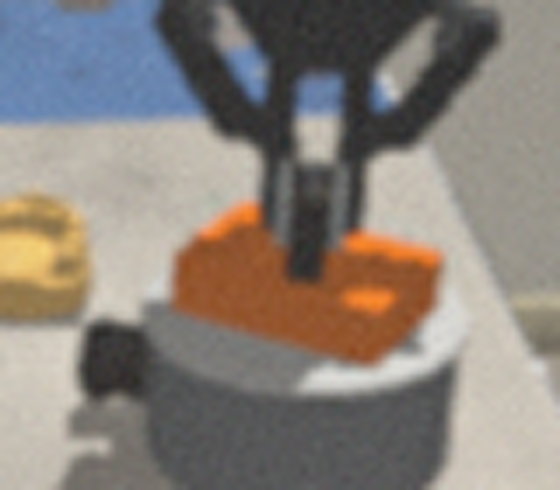

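I've turned 4.30 rad. The descent has levelled off at about 6.5 mm, which matches seating on the hub. I let go, back up and inspect.

>>> jog_arm:
  moves: [0,0,0,0,0,0,0,0,0,0,0,0,0,0,0,0,0,0,-0.2,0,0,0,-0.5,0,0,0,-0.8,0,0,0,-0.8,0]
  claw: 45

```text
time_s: 24.2
position: [0.5893, -0.2088, 0.1867]
tool_rot: [-0.0, 0.604, 0.797, -0.0]
force: [-0.1, -0.2, 0.7]
width: 0.527
```

>>> jog_arm:
  moves: [0,0,-0.8,0,0,0,-0.8,0,0,0,-0.4,0,0,0,0,0,0,0,0,0,0,0,0,0,0,0,0,0,0,0,0,0]

```text
time_s: 25.0
position: [0.5891, -0.2088, 0.2644]
tool_rot: [-0.001, 0.604, 0.797, -0.001]
force: [0.3, 0.4, 0.2]
width: 0.527
```

```bash
python3 -c "
from h import *
st([.589,-.209,.0945],105.8)
f=grab('side','s14');g=grab('top','t14')
cv2.imwrite('pics/c16.png',np.hstack([cv2.resize(f['image'][135:205,335:405],None,fx=5.6,fy=5.6,interpolation=2),cv2.resize(g['image'][185:265,370:450],None,fx=4.9,fy=4.9,interpolation=2)]))
P=cloud(g);uu,vv=np.meshgrid(range(640),range(400));r=np.hypot(P[...,0]-.589,P[...,1]+.208)
for n,Q in(('top',P),('side',cloud(f))):
  r=np.hypot(Q[...,0]-.589,Q[...,1]+.208)
  q=(r<.034)&(Q[...,2]>.1)&(Q[...,2]<.132); W=Q[q];print(n,len(W),np.percentile(W[:,2],[5,50,80,90,97]) if len(W) else '')
  q=(r<.065)&(Q[...,2]>.05)&(Q[...,2]<.1)&(r>.05); W=Q[q];A=np.c_[W[:,:2]-[.589,-.208],np.ones(len(W))];print('disc plane',len(W),np.median(W[:,2]),np.linalg.lstsq(A,W[:,2],rcond=None)[0])
"
```

```text
t 25.0 p [ 0.5891 -0.2088  0.2644] yawx 105.68 zax [-0.002  0.    -1.   ] F [0.3 0.4 0.2] T [-0.    0.02  0.01] w 45.0 j [-0.08  0.37  0.06 -0.   -1.27 -2.79]
to go (rows units) [-9.000e-03  4.000e-03  4.248e+00]
turn -0.0022
top 176 [0.10547457 0.11634955 0.1196577  0.12233497 0.12826412]
disc plane 751 0.06613597367821522 [-0.0007219   0.00529259  0.06669674]
side 74 [0.10229745 0.11409463 0.11715311 0.12216558 0.12682866]
disc plane 368 0.0642594335025242 [ 0.03886871 -0.12220841  0.06792493]
```

View pics/c16.png

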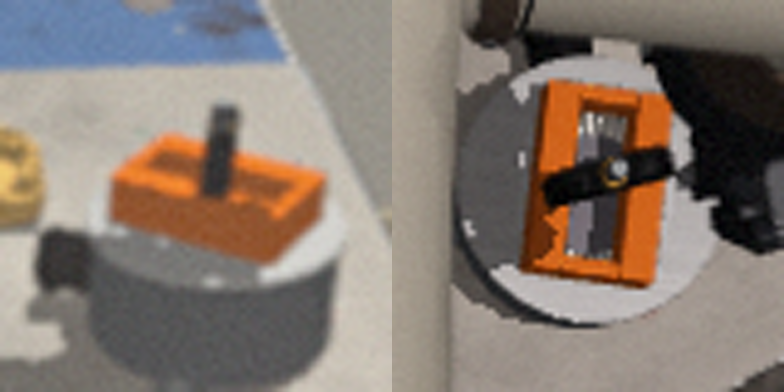

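```bash
python3 -c "
from h import *
g=dict(np.load('top0.npz'));P=cloud(g)
A=lambda *a:np.array(a,float)
for z in(.03,.045,.06):
  W=world(g,A(404.25),A(190.5),z=z)[0];d=W-A(.589,-.2075,z);print(z,W,np.degrees(np.arctan2(d[1],d[0])))
W=world(g,A(377.5,438),A(230,222.5),z=.03);d=W[0]-W[1];print(W,np.degrees(np.arctan2(d[1],d[0]))-90)
q=P[185:200,396:413];k=(q[...,2]>.015);print(np.median(q[k],0),np.percentile(q[k][:,2],[50,90]))
W=q[k];W=W[W[:,0]>.66];d=W.mean(0)-A(.589,-.2075,0);print(len(W),np.degrees(np.arctan2(d[1],d[0])))
g=dict(np.load('t14.npz'));P=cloud(g);r=np.hypot(P[...,0]-.589,P[...,1]+.208)
q=(r<.033)&(P[...,2]>.105)&(P[...,2]<.124)&(g['image'].max(2)<70)
W=P[q];C=W[:,:2]-W[:,:2].mean(0);w,v=np.linalg.eigh(np.cov(C.T));print('nut',len(W),W.mean(0),np.median(W[:,2]),np.degrees(np.arctan2(v[1,1],v[0,1])))
g0=dict(np.load('top0.npz'));P=cloud(g0);r=np.hypot(P[...,0]-.589,P[...,1]+.208);q=(r<.033)&(P[...,2]>.1)&(P[...,2]<.13)&(g0['image'].max(2)<70);print('nut before z',np.median(P[q][:,2]))
"
```

```text
0.03 [ 0.67474199 -0.19680521  0.03      ] 7.1099075961535
0.045 [ 0.67146371 -0.19442276  0.045     ] 9.011029756725403
0.06 [ 0.66818542 -0.1920403   0.06      ] 11.047131396109659
[[ 0.5759623  -0.13218042  0.03      ]
 [ 0.59794045 -0.27859798  0.03      ]] 8.536704741727775
[ 0.66430185 -0.1932668   0.04260143] [0.04260143 0.06038208]
105 10.070098742995787
nut 139 [ 0.58813205 -0.20401626  0.11563172] 0.1162692427748293 104.7352462712051
nut before z 0.12178089577278928
```

The camera gives a canister yaw of about 8.5° and a nut yaw of about -75°, so the turn is about 4.58 rad. That is past contact at 4.35 and essentially at the thread end. The cover plane is level and the gripper is clear, so I hand in.

```bash
python3 -c "
from h import *
g=grab('top','tend')
a=dict(np.load('top0.npz'))['image'];d=cv2.absdiff(a,g['image']).max(2)
for n,(u,v) in dict(cast=(393,161),jar=(318,153),dropper=(250,145),pink=(328,276)).items(): print(n,np.median(d[v-10:v+10,u-10:u+10]),np.percentile(d[v-12:v+12,u-12:u+12],95))
print(env.job_done());st()"
```

```text
cast 64.0 137.25
jar 125.0 168.25
dropper 6.0 11.0
pink 46.0 98.0
the job is handed in; nothing more can be done
None
the job is handed in; nothing more can be done
```

```bash
python3 -c "
import numpy as np,cv2
a=np.load('side0.npz')['image'];b=np.load('s14.npz')['image'];d=cv2.absdiff(a,b).max(2)
for n,(u,v) in dict(cast=(318,180),jar=(278,208),dropper=(230,238),pink=(394,240)).items(): print(n,np.median(d[v-12:v+12,u-12:u+12]),np.percentile(d[v-12:v+12,u-12:u+12],95))"
```

```text
cast 8.0 13.0
jar 7.0 12.0
dropper 7.0 12.0
pink 6.0 12.0
```

The job is handed in at about 25 s. The orange-hub cover is on the canister, and the wing nut is spun down on it and released.

**What I did:** I gripped the cover by its hub, lowered it over the stud so the nut came up through the slot, and let go once it rested on the rim. I then turned the nut about 4.30 rad clockwise in one grip, let go and backed the gripper off to a TCP height of 0.264 m.

**What the last checks showed:**
- **Cover:** the top camera puts the disc's upper face at about 66 mm, level to about 0.005 rad, against about 65 mm expected. The side camera's plane fit for the same disc was tilted. I put that down to its few points and shadow and did not resolve it.
- **Nut:** its wings lie about 68° across the slot. The turn works out to about 4.58 rad from the camera yaws, past contact at 4.35. The tool went down about 6.5 mm with it, then levelled off. I saw no clear torque rise at the end, so "snug" rests on the angle and the height.
- **Forces:** the largest contact force in the readings was about 8 N.
- **Bystanders:** the top-view comparison was no use for the cast, jar and pink cover, probably because the arm was in the way. The side view before and after, taken just before hand-in, shows only image noise at the cast, jar, dropper bottle and pink cover.

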